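# Lock the sample rack into its travel bay

## Robot

A 6-joint arm with a two-finger parallel gripper is mounted at the origin on a cart in front of the work surface, level with it; the furniture and walls round the work are solid. World frame = base frame: x ahead of the robot, y to its left, z up, the work surface at z = 0. Lengths are in m, angles in rad, forces in N, time in s.
With the tool pointing down it reaches from about 0.425 to 0.95 m from the base axis. Payload 3.5 kg.
Tool frame: the origin (TCP) lies on the centre line of the jaws, within the pads' length; the fingertips stand 8 mm ahead of it and the grasp point (between the pads) lies 11 mm behind it; z points along the fingers, y is the line along which they close (so a half turn about z gives the same grasp; the last joint's range is limited). The gripper opens to 85 mm and grips with 20 to 120 N. Pads are 22 mm wide; open, the fingers measure 114 mm over their backs; the gripper's body (76 mm by 85 mm) begins 54 mm behind the grasp point. The pads swing forward as they close: fully open they stand 13 mm farther back than shut.
Start: joints at [-1.429, 0.286, 1.577, -0, 1.279, -0.15], TCP at [0.194, -0.646, 0.239] pointing down, gripper open.
Joint ranges: [-2.77, 2.77], [-0.9, 2.22], [0.21, 2.48], [-1.53, 4.67], [0.24, 2.81], [-2.84, 2.84]. Speed limits (rad/s): [2.79, 2.79, 3.14, 3.14, 3.14, 3.14].

## Interface

Orientations are given as a unit quaternion [x, y, z, w].
In Python, from plant import ctrl gives the robot as it stands. The module is installed in compiled form; this text tells all that it offers.
- The arm moves only by the tool send_rows, never from a script. Its argument "steps" is a list of rows, each a list of 5 numbers: the shift along the tool's x, y, z in m, then the turn about the tool's z in degrees, then the opening, from -1 (shut) to 1 (fully open). A call has 1 to 12 rows; each row is the pose to reach, as a shift and turn from the pose commanded when the call began, along the tool's axes at that moment; what a row does not reach only later rows make up. A row lasts 1/10 s, in which the tool goes at most 50 mm and 8.59 degrees, less where a joint would pass 70% of its speed; a pose out of reach is approached as far as the arm can. A call with a gripper value outside its range is refused whole. The fingers move at their own pace and stop on an object; "squeeze" is the grip in N (left out, the last holds). Time passes only in rows, so rows that repeat a pose let the fingers close. It gives the time, the measured TCP pose, the force, the opening and the grip force at its end, in the units of the state.
- ctrl.get_state(): the state, without advancing time (a new reading comes with each control period).
- ctrl.read_camera(name): name is "side" or "top"; returns the picture (480x640x3 uint8, red, green, blue); there is no depth.
- ctrl.calibration(name): a dict with "intrinsics" (3x3 intrinsics, pixels), "k1" (the pictures are not rectified: a ray, as slopes to the right and down, at radius r is drawn at 1 + k1 r^2 times it, then the intrinsics apply), "extrinsics" (4x4, takes a point from world to camera coordinates). Camera axes: x right, y up, looking along -z (the intrinsics and any distortion apply to the point x, -y, -z); pixel columns grow to the right and rows downward; lengths in m; the calibration is good to about 2 mm. A picture is of the moment at which its call begins. calibration takes no time and is no camera call.
- ctrl.sign_off(): hands the job in; it is judged then, once.
The state is a dict: "time": time; "qpos": joint angles; "dq": joint speeds; "joint_efforts": joint torques, N m; "eef_pos": TCP position; "tcp_rot": TCP orientation; "contact_force": force on the tool from outside, world axes, zero at the start; "wrist_torque": the same for the moment, N m; "opening": opening from 0.0 (shut) to 1.0 (fully open); "finger_force": force on a finger pad.
Only numpy, scipy, OpenCV 4.12 (cv2) and the standard library are available. Lean on these libraries where they do the work, as an engineer would, in place of code of your own. Each camera call takes 0.05 s, during which the arm holds its last target. There are 200 camera calls.

## Task

The bus is about to drive off: bolt the tube rack into its bay. With the fingertips, push the orange knob along the long leg of its L-shaped slot to the corner, then sideways down the short leg fully to its end, and leave it there. Only push the knob, never squeeze it between the fingers, and leave the rack of tubes, the roll of labels, the buckle and the mug where they stand.

Things in the scene. Friction and masses are not known exactly. Their poses are not given: they have to be found in the camera images.
- lock_station: White fixture on a grey 6 mm base plate, 170 x 217 mm; origin on the worktop, base plate x -80 to 90, y -115 to 102 mm. z up; -x is its front (to the robot at zero yaw), +y its left. Flat lock housing with the L-shaped slot: x -76 to 0, y -110 to 26, top 27 mm high. Rack bay at its left: x -16 to 86, y 31 to 89, walls 31 mm high, open at the front. Bolt keeper at x -30, y 84 to 98.
- bolt_slide (a joint): Travel of knob and steel bolt along the long leg, in +y of lock_station, m: 0 fully open, 0.060 at the corner (end stop; the bolt is then across the mouth of the bay). Sliding friction 1.5 N, stays where it is left, no spring. It starts between 0 and 0.02.
- gate_slide (a joint): Travel of the knob along the short leg, in -x of lock_station, m: 0 in the long leg, 0.024 at the end of the short leg (end stop). Friction 1.5 N, no spring. The knob's stem runs in the slot, so it can leave 0 only when bolt_slide is above about 0.057.
- knob_center (a point): Centre of the orange knob: a square block 30 x 30 mm, 29 mm high, upright, its sides parallel to lock_station's axes; this point is 45.5 mm above the worktop; underside 31 mm, top 60 mm above the worktop (4 mm gap to the housing's top). It cannot turn, tilt or be lifted.
- knob_near: The knob's side face towards -x of lock_station; origin at its centre, 13.5 mm from the knob's centre.
- knob_far: The knob's side face towards +x of lock_station; origin at its centre, 13.5 mm from the knob's centre.
- knob_left: The knob's side face towards +y of lock_station; origin at its centre, 13.5 mm from the knob's centre.
- knob_right: The knob's side face towards -y of lock_station; origin at its centre, 13.5 mm from the knob's centre.
- slot_corner (a point): Corner of the slot, 9 mm wide, on the housing's top, 27 mm above the worktop, at (-30, -15) mm in lock_station. The long leg comes to it in +y from (-30, -75), marked by a red dot; the short leg leaves it in -x. The knob's centre is above it when bolt_slide is 0.060 and gate_slide 0.
- slot_end (a point): End of the short leg on the housing's top, 27 mm above the worktop, at (-54, -15) mm in lock_station, near a green dot: the knob's centre is above it when locked.
- tube_rack: Wire rack 43 x 91 x 63 mm standing loose in the bay with four capped sample tubes in it (tops about 110 mm above the worktop); origin at the centre of its underside.
- label_roll: Roll of white labels, 69 mm across, 30 mm high, on the worktop; origin at the centre of its underside.
- tourniquet_buckle: Black buckle with a red button, 28 x 34 x 14 mm, on the worktop; origin at the centre of its underside.
- mug: Orange mug, 81 mm across, 112 mm with its handle, 94 mm high, on the worktop; origin at the centre of its underside.
Things that resemble listed ones, but are neither listed nor needed, are in the scene too. What is shaped like the tube_rack but purple or red is not meant.

How it is judged:
By the outcome, as a careful person would: the job done as asked, in the order asked, and still so for the second after the job is handed in, with the robot touching nothing.
It also fails if it takes over 45 s, if anything falls off the work surface, if the arm or the gripper's body presses on something with over 40 N, if the wrist force passes 120 N, or if a joint passes its speed limit or range.

## Working session

There is one attempt and no reset: what is moved stays moved. The work goes in short steps, Python scripts to look and compute and a tool call to move; the robot and the scene stay as the last step left them, time stands still between calls to the robot, and variables do not carry over. Pictures are saved under pics/ and viewed, at most 10 in all, crops included, and the job is handed in when it is done.

Besides the shell and the picture viewer there is one more tool, called after "Emit:" by a JSON object that holds its "fn" and its "kwargs", one argument or row to a line. send_rows: Moves the arm, as the interface text tells. Its arguments: {"type":"object","properties":{"steps":{"type":"array","items":{"type":"array","items":{"type":"number"}}},"squeeze":{"type":"number"}},"required":["steps"]}

```bash
mkdir -p pics; cat > h.py <<'E'
import numpy as np, cv2
from plant import ctrl
def ray(name,u,v):
    c=ctrl.calibration(name);K=np.array(c["intrinsics"]);E=np.array(c["extrinsics"]);k=c["k1"]
    d=np.array([(u-K[0,2])/K[0,0],(v-K[1,2])/K[1,1]]);s=d.copy()
    for _ in range(30): s=d/(1+k*(s@s))
    R=E[:3,:3];return -R.T@E[:3,3],R.T@np.array([s[0],-s[1],-1])
def onz(name,u,v,z):
    o,d=ray(name,u,v);return o+d*(z-o[2])/d[2]
def proj(name,p):
    c=ctrl.calibration(name);K=np.array(c["intrinsics"]);E=np.array(c["extrinsics"])
    q=E[:3,:3]@np.array(p)+E[:3,3];s=np.array([q[0],-q[1]])/-q[2];s=s*(1+c["k1"]*(s@s))
    return np.array([K[0,0]*s[0]+K[0,2],K[1,1]*s[1]+K[1,2]])
def snap(name,f):
    im=cv2.cvtColor(ctrl.read_camera(name),cv2.COLOR_RGB2BGR);cv2.imwrite("pics/"+f,im);return im
E
python3 - <<'E'
from h import *
for n in("top","side"):
    im=snap(n,n+"0.png");print(n,ray(n,320,240),ctrl.calibration(n)["k1"])
    h=cv2.cvtColor(im,cv2.COLOR_BGR2HSV)
    m=cv2.inRange(h,(5,130,80),(22,255,255))
    for a in cv2.findContours(m,0,2)[0]:
        if cv2.contourArea(a)>30: print(cv2.contourArea(a),cv2.minAreaRect(a))
print(ctrl.get_state())
E
```

```text
top (array([0.25164814, 0.04255416, 1.36802783]), array([ 0.18481577,  0.01822413, -0.98265561])) -0.01865320384180394
110.5 ((365.0, 220.0), (12.0, 12.0), 90.0)
346.5 ((184.50001525878906, 206.5), (21.0190372467041, 42.48529052734375), 26.56505012512207)
51.0 ((1.0, 189.0), (38.0, 2.0), 90.0)
side (array([ 0.46120519, -0.84443576,  0.46180988]), array([ 0.01754674,  0.92014784, -0.3916291 ])) -0.07614538919729306
258.0 ((359.0, 277.0), (20.0, 14.0), 90.0)
795.0 ((356.5, 200.5), (35.0, 33.0), 0.0)
543.0 ((356.8480529785156, 148.7781219482422), (40.54834747314453, 34.600860595703125), 84.95755004882812)
{'time': 0.1, 'qpos': array([-1.42898176e+00,  2.87100940e-01,  1.57802671e+00, -3.50066082e-06,
        1.27859378e+00, -1.49999475e-01]), 'dq': array([ 0.00010503, -0.00018777, -0.00377323, -0.00064633,  0.00046614,
        0.00028693]), 'joint_efforts': array([ 5.44045379e-04, -4.07299554e+01, -2.93697506e+01, -1.34118841e-04,
        3.45938519e-03,  1.45521722e-05]), 'eef_pos': array([ 0.19413672, -0.64588099,  0.23807167]), 'tcp_rot': array([ 9.89373808e-01,  1.45390289e-01,  2.68037949e-06, -1.06438964e-03]), 'contact_force': array([-0.135474  ,  0.32103487, -0.57999388]), 'wrist_torque': array([-0.02853011,  0.00758148,  0.00398561]), 'finger_force': 0.0, 'opening': 1.0011905493801139}
```

View pics/top0.png

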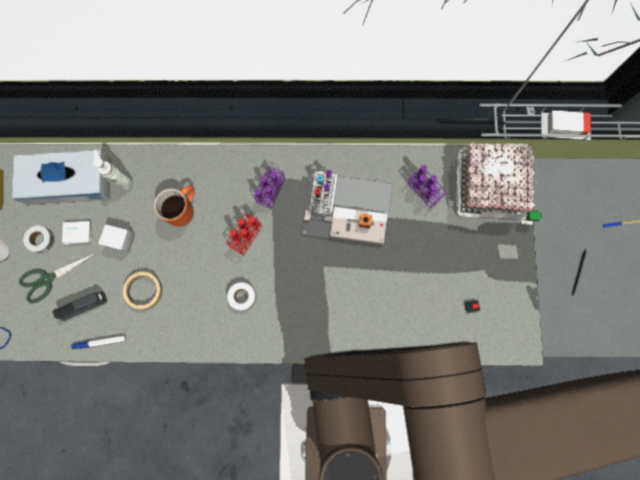

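View pics/side0.png

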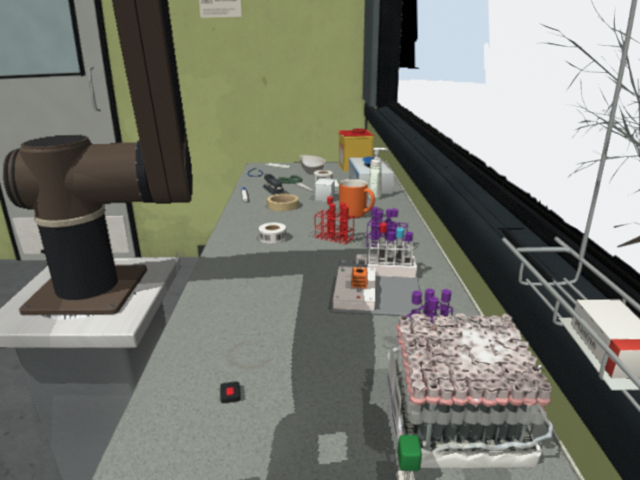

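Top view: the station is at about (347,210), the orange knob at (365,220), and the wanted rack at (320,190). In the side view the knob is at (359,277). Things that could be mistaken for the knob are the orange mug at (172,207) top / (354,198) side, and the yellow-orange box at (356,149) side. The purple and red racks at (267,187), (425,185) and (244,233) are decoys for the rack. I choose the small square at (365,220) on the white housing and check it in a crop.

```bash
python3 - <<'E'
from h import *
im=cv2.imread("pics/top0.png")
cv2.imwrite("pics/crop0.png",cv2.resize(im[160:260,290:405],None,fx=6,fy=6,interpolation=cv2.INTER_CUBIC)[:600])
h=cv2.cvtColor(im,cv2.COLOR_BGR2HSV)
for nm,lo,hi in(("knob",(5,130,80),(22,255,255)),("green",(45,80,50),(85,255,255)),("red",(172,80,80),(180,255,255)),("red2",(0,80,80),(4,255,255))):
    m=cv2.inRange(h,lo,hi);m[:, :295]=0;m[:,400:]=0;m[:165]=0;m[255:]=0
    n,l,s,c=cv2.connectedComponentsWithStats(m)
    for i in range(1,n): print(nm,s[i],c[i],onz("top",*c[i],.060 if nm=="knob" else .027)[:2].round(4))
# station yaw: white housing
m=cv2.inRange(h,(0,0,150),(180,60,255));m[:, :295]=0;m[:,400:]=0;m[:165]=0;m[255:]=0
a=max(cv2.findContours(m,0,2)[0],key=cv2.contourArea);r=cv2.minAreaRect(a)
print([onz("top",*p,.027)[:2].round(4) for p in cv2.boxPoints(r)],r)
print(onz("side",359,277,.05))
E
```

```text
knob [359 214  13  13 117] [364.77777778 220.43589744] [ 0.5479 -0.0442]
red [315 188   5   7  20] [317.25 191.25] [0.6319 0.0757]
red2 [314 187   5   7  12] [315.66666667 189.5       ] [0.6366 0.0799]
red2 [318 188   3   7  10] [319.5 191.3] [0.6318 0.0699]
red2 [317 190   1   2   2] [317.  190.5] [0.6339 0.0764]
red2 [380 224   3   2   5] [381.2 224.4] [ 0.5452 -0.0881]
[array([0.7028, 0.0771]), array([ 0.7038, -0.1365]), array([ 0.4999, -0.1325]), array([0.4987, 0.075 ])] ((358.0, 203.5), (77.0, 82.0), 90.0)
[ 0.54946696 -0.05801583  0.05      ]
```

View pics/crop0.png

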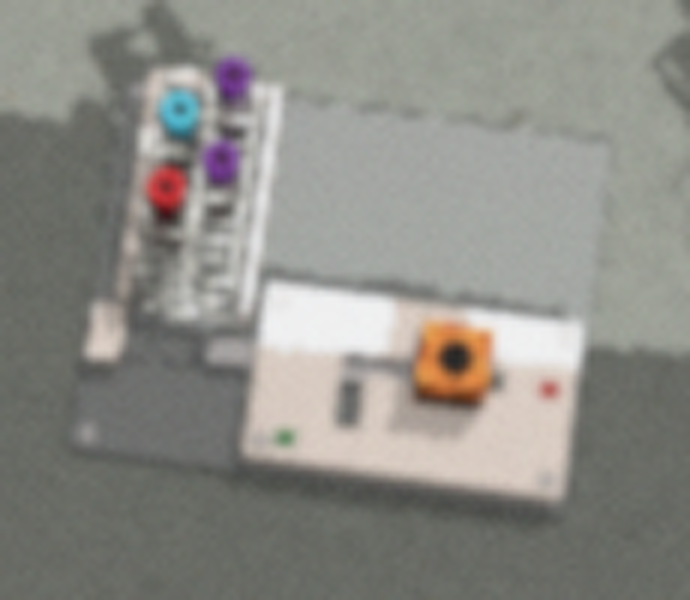

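The crop confirms the choice: an orange square knob on the white L-slot housing at crop (454,360), with the red dot at (549,389) and the green dot at (285,437). The tubes in the bay are cyan, red and purple. Next I fit the station pose.

```bash
cat >> h.py <<'E'
def fit(L,W):
    L=np.array(L);W=np.array(W);a=L-L.mean(0);b=W-W.mean(0)
    t=np.arctan2((a[:,0]*b[:,1]-a[:,1]*b[:,0]).sum(),(a*b).sum());R=np.array([[np.cos(t),-np.sin(t)],[np.sin(t),np.cos(t)]])
    return t,R,W.mean(0)-R@L.mean(0)
def plan(t,R,o,loc,z):
    from scipy.spatial.transform import Rotation as Ro
    s=ctrl.get_state();T=Ro.from_quat(s["tcp_rot"]).as_matrix()
    w=np.r_[R@np.array(loc)+o,z];d=T.T@(w-s["eef_pos"])
    yaw=np.arctan2(T[1,0],T[0,0]);return w.round(4),d.round(4),np.degrees(yaw-t).round(2)
E
python3 - <<'E'
from h import *
P=[(262,280,.027,0,26),(585,322,.027,0,-110),(567,498,.027,-76,-110),(243,460,.027,-76,26),(73,452,.006,-80,102),(608,140,.006,90,-115)]
W=[onz("top",290+(u-2.5)/6,160+(v-2.5)/6,z)[:2] for u,v,z,_,_ in P];L=[(a/1e3,b/1e3) for *_,a,b in P]
t,R,o=fit(L,W);print(np.degrees(t),o,((R@np.array(L).T).T+o-W).round(4).tolist())
k=onz("top",290+451.5/6,160+352/6,.060)[:2];print("knob local",R.T@(k-o),R.T@(onz("top",364.8,220.4,.06)[:2]-o))
for y in(-.085,-.1): print(plan(t,R,o,(-.03,y),.13))
np.savez("st.npz",t=t,R=R,o=o)
E
```

```text
-6.823390777052023 [0.58724594 0.00645351] [[-0.0019, -0.002], [-0.0003, 0.0007], [0.0005, 0.001], [0.0012, -0.0006], [-0.0009, 0.0022], [0.0014, -0.0013]]
knob local [-0.0284533  -0.05560264] [-0.03298874 -0.0549866 ]
(array([ 0.5474, -0.0744,  0.13  ]), array([ 0.5027, -0.4455,  0.1092]), np.float64(23.54))
(array([ 0.5456, -0.0893,  0.13  ]), array([ 0.4967, -0.4317,  0.1091]), np.float64(23.54))
```

Emit:
{"fn": "send_rows", "kwargs": {
  "steps": [
    [0.04,-0.035,0,2,-1],
    [0.08,-0.07,0,4.5,-1],
    [0.12,-0.105,0.005,7,-1],
    [0.165,-0.14,0.01,9.5,-1],
    [0.21,-0.18,0.02,12,-1],
    [0.25,-0.215,0.03,14.5,-1],
    [0.29,-0.25,0.04,17,-1],
    [0.33,-0.285,0.05,19.5,-1],
    [0.37,-0.32,0.06,21.5,-1],
    [0.41,-0.355,0.06,23.5,-1],
    [0.45,-0.39,0.06,23.5,-1],
    [0.49,-0.418,0.06,23.5,-1]
  ]
}}

```text
time: 1.3
eef_pos: [0.5154, -0.1427, 0.1796]
tcp_rot: [0.998, -0.059, -0.001, -0.0]
contact_force: [1.4, -1.3, 0.2]
opening: -0.002
finger_force: 0.0
```

Emit:
{"fn": "send_rows", "kwargs": {
  "steps": [
    [0,0,0,0,-1],
    [0,0,0,0,-1],
    [0,0,0,0,-1]
  ]
}}

```text
time: 1.6
eef_pos: [0.5147, -0.1454, 0.1799]
tcp_rot: [0.998, -0.059, -0.0, 0.0]
contact_force: [-0.4, 0.2, 0.2]
opening: -0.0
finger_force: 0.0
```

```bash
python3 - <<'E'
from h import *
s=np.load("st.npz");t,R,o=s["t"],s["R"],s["o"]
st=ctrl.get_state();print(st["time"],st["eef_pos"],st["tcp_rot"],st["opening"],st["contact_force"],st["dq"].round(3))
print(plan(t,R,o,(-.03,-.115),.052))
a=snap("side","s1.png");b=snap("top","t1.png")
c=np.zeros((480,800,3),np.uint8);c[:,:400]=cv2.resize(a[180:330,280:405],(400,480),interpolation=2);c[:,400:]=cv2.resize(b[150:285,300:412],(400,480),interpolation=2);cv2.imwrite("pics/c1.png",c)
print(proj("side",st["eef_pos"]),proj("side",st["eef_pos"]-[0,0,.008]))
E
```

```text
1.6 [ 0.5147236  -0.14539729  0.17992114] [ 9.98232500e-01 -5.94280772e-02 -4.24009819e-04  2.55867591e-05] -0.00032463662643229465 [-0.44829274  0.17590176  0.22910385] [-0.02  -0.004  0.001  0.003 -0.002  0.002]
(array([ 0.5438, -0.1042,  0.052 ]), array([ 0.0241, -0.0444,  0.1279]), np.float64(0.01))
[344.97095258 230.69373146] [344.89490592 235.2991512 ]
```

View pics/c1.png

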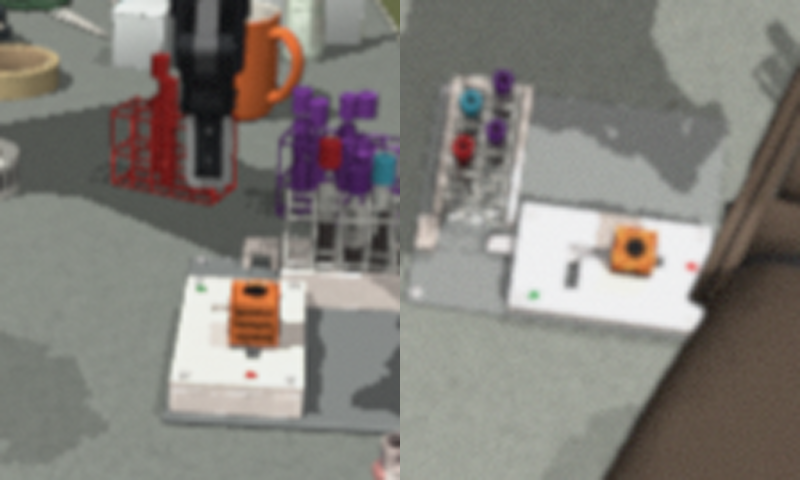

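The left (side) half shows the shut fingertips at crop (207,183), in the air. The knob at (254,313) and the housing are clear of them. The right (top) half shows the arm beside the station, with the knob at (635,250) not yet moved. I'll lower the fingers on the knob's right side.

Emit:
{"fn": "send_rows", "kwargs": {
  "steps": [
    [0.012,-0.022,0,0,-1],
    [0.024,-0.044,0.02,0,-1],
    [0.024,-0.044,0.06,0,-1],
    [0.024,-0.044,0.09,0,-1],
    [0.024,-0.044,0.115,0,-1],
    [0.024,-0.044,0.132,0,-1],
    [0.024,-0.044,0.132,0,-1],
    [0.024,-0.044,0.132,0,-1]
  ]
}}

```text
time: 2.5
eef_pos: [0.5441, -0.1051, 0.0486]
tcp_rot: [0.998, -0.06, -0.0, -0.0]
contact_force: [0.8, -0.5, -0.3]
opening: -0.0
finger_force: 0.0
```

```bash
python3 - <<'E'
from h import *
s=np.load("st.npz");t,R,o=s["t"],s["R"],s["o"]
st=ctrl.get_state();print(st["eef_pos"],st["contact_force"],R.T@(st["eef_pos"][:2]-o))
a=snap("side","s2.png")
cv2.imwrite("pics/c2.png",cv2.resize(a[180:330,280:430],(600,600),interpolation=2))
E
```

```text
[ 0.54414067 -0.10510416  0.04856231] [ 0.80548366 -0.5008527  -0.30503483] [-0.02954587 -0.11588883]
```

View pics/c2.png

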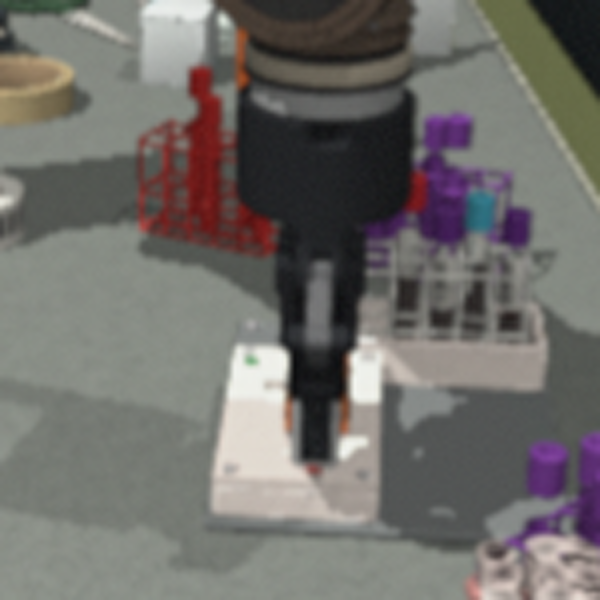

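The finger (315,435 in the crop) stands on the knob's right side, centred on the knob (orange edges at 290 and 345), just above the housing. Now I push along the long leg.

Emit:
{"fn": "send_rows", "kwargs": {
  "steps": [
    [0,-0.01,0,0,-1],
    [0,-0.018,0,0,-1],
    [0,-0.024,0,0,-1],
    [0,-0.03,0,0,-1],
    [0,-0.036,0,0,-1],
    [0,-0.042,0,0,-1],
    [0,-0.048,0,0,-1],
    [0,-0.053,0,0,-1],
    [0,-0.058,0,0,-1],
    [0,-0.062,0,0,-1],
    [0,-0.065,0,0,-1],
    [0,-0.065,0,0,-1]
  ]
}}

```text
time: 3.75
eef_pos: [0.5516, -0.0389, 0.048]
tcp_rot: [0.998, -0.059, -0.001, -0.0]
contact_force: [0.3, 0.2, -0.8]
opening: -0.0
finger_force: 0.0
```

Emit:
{"fn": "send_rows", "kwargs": {
  "steps": [
    [0,-0.002,0,0,-1],
    [0,-0.004,0,0,-1],
    [0,-0.004,0,0,-1]
  ]
}}

```text
time: 4.05
eef_pos: [0.552, -0.0353, 0.048]
tcp_rot: [0.998, -0.059, -0.001, -0.0]
contact_force: [1.1, -0.2, -0.6]
opening: -0.002
finger_force: 0.3
```

Emit:
{"fn": "send_rows", "kwargs": {
  "steps": [
    [0,-0.002,0,0,-1],
    [0,-0.004,0,0,-1],
    [0,-0.004,0,0,-1]
  ]
}}

```text
time: 4.35
eef_pos: [0.5523, -0.0336, 0.0481]
tcp_rot: [0.998, -0.058, -0.001, 0.002]
contact_force: [-2.0, -9.1, -0.8]
opening: 0.0
finger_force: 4.6
```

```bash
python3 - <<'E'
from h import *
s=np.load("st.npz");t,R,o=s["t"],s["R"],s["o"]
st=ctrl.get_state();print(st["eef_pos"],st["contact_force"],R.T@(st["eef_pos"][:2]-o))
a=snap("side","s3.png");b=snap("top","t3.png")
c=np.zeros((480,800,3),np.uint8);c[:,:400]=cv2.resize(a[180:330,280:405],(400,480),interpolation=2);c[:,400:]=cv2.resize(b[150:285,300:412],(400,480),interpolation=2);cv2.imwrite("pics/c3.png",c)
E
```

```text
[ 0.55229913 -0.0335937   0.04809411] [-1.99661902 -9.07871576 -0.84263777] [-0.02994131 -0.04391556]
```

View pics/c3.png

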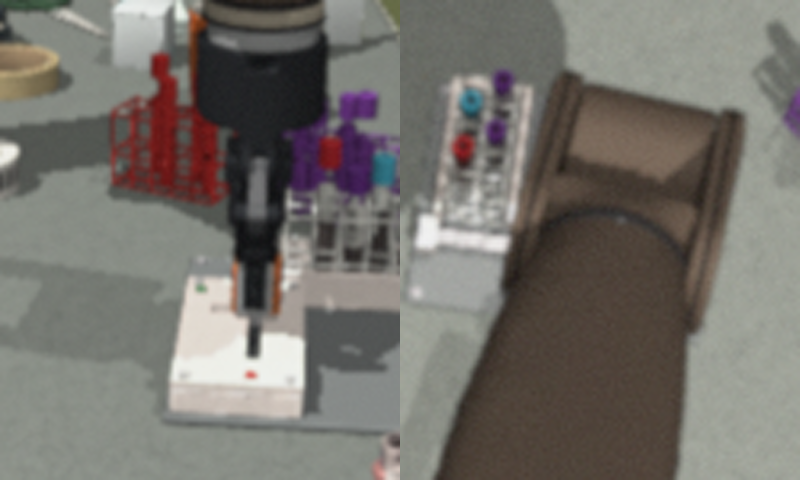

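The side half shows the finger against the knob at the left end of the long leg, with the slot empty behind it at (254,340). The top half shows the bolt across the bay mouth at (465,235). The force of 9 N confirms the end stop. Now I back off, lift, and go round to the far face.

Emit:
{"fn": "send_rows", "kwargs": {
  "steps": [
    [0,0.012,0,0,-1],
    [0,0.023,0,0,-1],
    [0,0.023,-0.025,0,-1],
    [0,0.023,-0.05,0,-1],
    [0.02,0.01,-0.055,0,-1],
    [0.037,-0.01,-0.055,0,-1],
    [0.037,-0.0255,-0.055,0,-1],
    [0.037,-0.0255,-0.055,0,-1],
    [0.037,-0.0255,-0.03,0,-1],
    [0.037,-0.0255,-0.01,0,-1],
    [0.037,-0.0255,0,0,-1],
    [0.037,-0.0255,0,0,-1]
  ]
}}

```text
time: 5.65
eef_pos: [0.5904, -0.0106, 0.046]
tcp_rot: [0.998, -0.059, -0.003, -0.0]
contact_force: [0.2, 0.5, -0.5]
opening: 0.002
finger_force: 0.0
```

```bash
python3 - <<'E'
from h import *
s=np.load("st.npz");t,R,o=s["t"],s["R"],s["o"]
st=ctrl.get_state();print(st["eef_pos"],st["contact_force"],R.T@(st["eef_pos"][:2]-o))
a=snap("side","s4.png")
cv2.imwrite("pics/c4.png",cv2.resize(a[180:330,280:430],(600,600),interpolation=2))
E
```

```text
[ 0.59035958 -0.01063285  0.04601773] [ 0.21534323  0.47663188 -0.48186187] [ 0.0051216 -0.0165954]
```

View pics/c4.png

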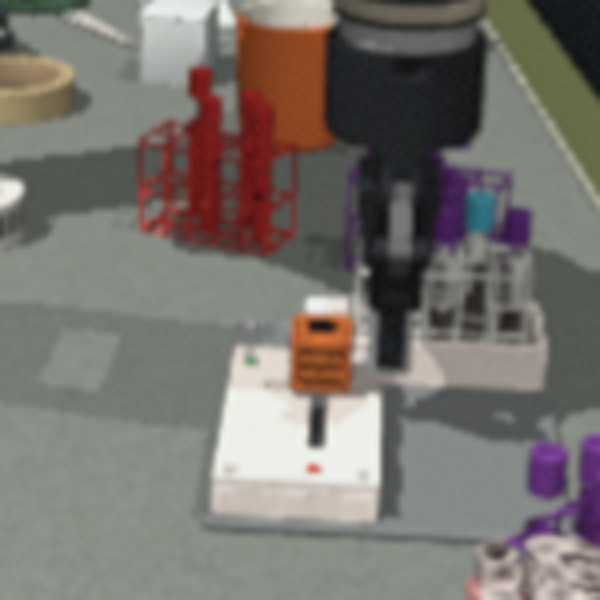

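The knob (322,352) is at the corner and the finger (392,345) is beyond its far face, clear of the rack. Now I push it down the short leg.

Emit:
{"fn": "send_rows", "kwargs": {
  "steps": [
    [-0.006,0,0,0,-1],
    [-0.01,0,0,0,-1],
    [-0.014,0,0,0,-1],
    [-0.018,0,0,0,-1],
    [-0.022,0,0,0,-1],
    [-0.026,0,0,0,-1],
    [-0.029,0,0,0,-1],
    [-0.032,0,0,0,-1],
    [-0.032,0,0,0,-1]
  ]
}}

```text
time: 6.6
eef_pos: [0.5602, -0.0067, 0.0481]
tcp_rot: [0.998, -0.059, -0.001, -0.0]
contact_force: [0.2, 0.0, 0.0]
opening: 0.0
finger_force: 0.3
```

Emit:
{"fn": "send_rows", "kwargs": {
  "steps": [
    [-0.002,0,0,0,-1],
    [-0.004,0,0,0,-1],
    [-0.004,0,0,0,-1]
  ]
}}

```text
time: 6.9
eef_pos: [0.5586, -0.0066, 0.0483]
tcp_rot: [0.998, -0.059, 0.003, 0.0]
contact_force: [7.3, -0.6, -4.9]
opening: -0.002
finger_force: 3.5
```

Emit:
{"fn": "send_rows", "kwargs": {
  "steps": [
    [-0.002,0,0,0,-1],
    [-0.004,0,0,0,-1],
    [-0.004,0,0,0,-1]
  ]
}}

```text
time: 7.2
eef_pos: [0.5582, -0.0068, 0.0486]
tcp_rot: [0.998, -0.06, 0.008, 0.001]
contact_force: [18.0, -1.6, -12.7]
opening: 0.001
finger_force: 8.4
```

Emit:
{"fn": "send_rows", "kwargs": {
  "steps": [
    [0.01,0,0,0,-1],
    [0.025,0,0,0,-1],
    [0.025,0,-0.03,0,-1],
    [0.025,0,-0.07,0,-1],
    [0.025,0.03,-0.11,0,-1],
    [0.025,0.07,-0.13,0,-1],
    [0.01,0.11,-0.13,0,-1],
    [-0.01,0.15,-0.13,0,-1],
    [-0.03,0.18,-0.13,0,-1],
    [-0.05,0.22,-0.13,0,-1],
    [-0.05,0.22,-0.13,0,-1],
    [-0.05,0.22,-0.13,0,-1]
  ]
}}

```text
time: 8.4
eef_pos: [0.4763, -0.2187, 0.1778]
tcp_rot: [0.998, -0.06, -0.001, -0.001]
contact_force: [-0.1, -0.1, -0.3]
opening: 0.003
finger_force: 0.0
```

```bash
python3 - <<'E'
from h import *
s=np.load("st.npz");t,R,o=s["t"],s["R"],s["o"]
a=snap("side","s5.png");b=snap("top","t5.png")
h=cv2.cvtColor(b,cv2.COLOR_BGR2HSV);m=cv2.inRange(h,(5,130,80),(22,255,255));m[:, :295]=0;m[:,400:]=0;m[:165]=0;m[255:]=0
M=cv2.moments(m);k=onz("top",M["m10"]/M["m00"],M["m01"]/M["m00"],.06)[:2];print("knob",R.T@(k-o))
c=np.zeros((480,800,3),np.uint8);c[:,:400]=cv2.resize(a[180:330,280:405],(400,480),interpolation=2);c[:,400:]=cv2.resize(b[150:285,300:412],(400,480),interpolation=2);cv2.imwrite("pics/c5.png",c)
E
```

```text
knob [-0.05460663 -0.01377878]
```

View pics/c5.png

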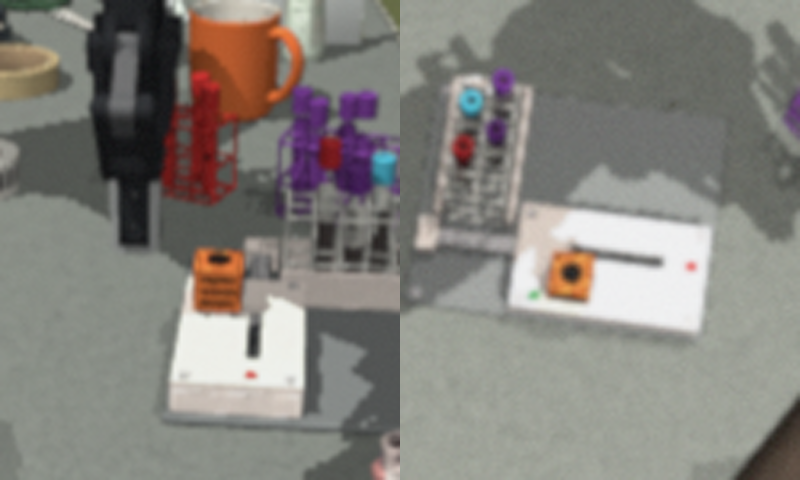

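The top half shows the knob at (571,275) by the green dot, with the long slot empty and the bolt across the bay. The rack and mug have not moved. I'll check the short-leg travel more precisely by comparing before and after pictures.

```bash
python3 - <<'E'
from h import *
s=np.load("st.npz");t,R,o=s["t"],s["R"],s["o"]
for f in("top0.png","t1.png","t5.png"):
    b=cv2.imread("pics/"+f);h=cv2.cvtColor(b,cv2.COLOR_BGR2HSV);m=cv2.inRange(h,(3,110,60),(24,255,255));m[:, :295]=0;m[:,400:]=0;m[:165]=0;m[255:]=0
    a=max(cv2.findContours(m,0,2)[0],key=cv2.contourArea);q=np.zeros_like(m);cv2.drawContours(q,[a],-1,255,-1)
    g=cv2.cvtColor(b,cv2.COLOR_BGR2GRAY).astype(float);w=np.where(q>0,np.clip(75-g,0,None),0)
    cu,cv_=[(w*x).sum()/w.sum() for x in np.meshgrid(np.arange(640),np.arange(480))]
    M=cv2.moments(q,True)
    print(f,"hole",cu,cv_,(R.T@(onz("top",cu,cv_,.06)[:2]-o)).round(4),"blob",(R.T@(onz("top",M["m10"]/M["m00"],M["m01"]/M["m00"],.06)[:2]-o)).round(4))
    h[...]=0
for n,f in (("side","s4.png"),("side","s5.png")):
    b=cv2.imread("pics/"+f);h=cv2.cvtColor(b,cv2.COLOR_BGR2HSV);m=cv2.inRange(h,(3,110,60),(24,255,255));m[:245]=0;m[300:]=0
    a=max(cv2.findContours(m,0,2)[0],key=cv2.contourArea);q=np.zeros_like(m);cv2.drawContours(q,[a],-1,255,-1);M=cv2.moments(q,True)
    print(f,(R.T@(onz(n,M["m10"]/M["m00"],M["m01"]/M["m00"],.0455)[:2]-o)).round(4))
E
```

```text
top0.png hole 365.3258426966292 220.32584269662922 [-0.0326 -0.0563] blob [-0.0323 -0.0555]
t1.png hole 365.36267605633805 219.2711267605634 [-0.03   -0.0561] blob [-0.0323 -0.0554]
t5.png hole 347.5 226.32534246575344 [-0.0533 -0.0141] blob [-0.0545 -0.0143]
s4.png [-0.029  -0.0206]
s5.png [-0.0534 -0.0178]
```

The side view gives 24.4 mm of travel along the short leg, and the push ended against a hard stop at 18 N, so the knob is fully home.

```bash
python3 -c "
from plant import ctrl
print(ctrl.sign_off())"
```

```text
the job is handed in; nothing more can be done
None
```

I pushed the knob along the long leg to the corner, then down the short leg to its end stop. The bolt is across the bay mouth, the rack and mug did not visibly move, the arm touches nothing, and the job is handed in.

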